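# Tip out the blue colour pan and set it on the tile

### The arm

A 7-joint arm with a two-finger parallel gripper is mounted at the origin on the work surface. World frame = base frame: x ahead of the robot, y to its left, z up, the work surface at z = 0. Lengths are in m, angles in rad, forces in N, time in s.
With the tool pointing down it reaches from about 0.425 to 0.975 m from the base axis. Payload 16.7 kg.
Tool frame: the origin (TCP) lies midway between the tips of the shut fingers; the grasp point (between the pads) lies behind it (manip.grasp_offset is the z of the grasp point in the tool frame, in m); z points along the fingers, y is the line along which they close (so a half turn about z gives the same grasp; the last joint's range is limited). The gripper opens to 85 mm and grips with 20 to 120 N. Pads are 22 mm wide; open, the fingers measure 114 mm over their backs; the gripper's body (76 mm by 85 mm) begins 54 mm behind the grasp point. The pads swing forward as they close: fully open they stand 13 mm farther back than shut.
Start: joints at [1.089, 0.426, 0.074, 1.606, -0.034, 1.111, -0.067], TCP at [0.22, -0.638, 0.231] pointing down, gripper open.
Joint ranges: [-2.85, 2.85], [-0.5, 2.14], [-1.23, 1.37], [0.21, 2.46], [-1.02, 4.16], [0.16, 2.05], [-2.73, 2.73]. Speed limits (rad/s): [1.89, 1.89, 2.39, 2.39, 3.01, 3.01, 3.01].

### API

Orientations are given as [roll, pitch, yaw] about the fixed x, y, z axes, in that order (R = Rz(yaw) Ry(pitch) Rx(roll)).
In Python, from rig import manip gives the robot as it stands. Calls block until the motion is done:
- manip.movep(position, orientation): joint-space move of the TCP to a pose.
- manip.servo_line(position, rate=0.15, rotation=None, max_force=None): straight line of the TCP; rotation=None keeps the orientation; rate is the mean speed in m/s. With max_force (N) it stops when the force on the tool has changed by that much, and returns True; else False.
- manip.move_j(angles): joint-space move.
- manip.command_gripper(opening, effort=None): finger opening in m; effort is the grip in N (None keeps the last); returns when the fingers have stopped.
- manip.pause(seconds).
- manip.inverse_kinematics(position, orientation): joint angles nearest the present ones, or None.
- manip.sense(): the state.
- manip.capture(name): name is "scene" or "top" or "wrist"; returns the picture (420x560x3 uint8, red, green, blue); there is no depth.
- manip.camera_model(name): a dict with "K" (3x3 intrinsics, pixels), "k1" (the pictures are not rectified: a ray, as slopes to the right and down, at radius r is drawn at 1 + k1 r^2 times it, then the intrinsics apply), "position" and "attitude" of the camera in the world; the wrist camera has in their place "hand_eye" (4x4, takes a point from camera to tool coordinates, whose origin is the TCP and whose axes are the flange's). Camera axes: x right, y down, z forward; pixel columns grow to the right and rows downward; lengths in m; the calibration is good to about 2 mm. A picture is of the moment at which its call begins: read the wrist's pose just before it. camera_model takes no time and is no camera call.
A pose or a line that the arm cannot do raises manip.Unreachable and nothing moves.
- manip.close_job(): hands the job in; it is judged then, once.
The state is a dict: "clock": time; "joint_pos": joint angles; "qd": joint speeds; "joint_efforts": joint torques, N m; "position": TCP position; "eef_rot": TCP orientation; "contact_force": force on the tool from outside, world axes, zero at the start; "wrist_torque": the same for the moment, N m; "gripper_width": finger opening in m; "finger_force": force on a finger pad.
Only numpy, scipy, OpenCV 4.12 (cv2) and the standard library are available. Lean on these libraries where they do the work, as an engineer would, in place of code of your own. Each camera call takes 0.05 s, during which the arm holds its last target. There are 200 camera calls.

### The job

The globe painter needs blue for the sea. Press the blue pan down at its white-spotted end so that it tips up in its pocket, then take it by the raised end and lay it flat, colour side up, in the middle of the white tile. Leave the red and yellow pans lying in their pockets.

Things in the scene. Friction and masses are not known exactly. Their poses are not given: they have to be found in the camera images.
- blue_pan (a point): Centre (half-way up) of the blue pan: white tray full of blue, 110 x 40 x 12 mm (x, y, z), 0.12 kg, z up at the start, x towards its white-spotted end. Level, flush in its pocket. Spot (38 mm from centre) pressed down 10 mm (a few N): it rocks over and stays tilted 20 degrees, other end up to 18 mm above the block; grip its 40 mm width there, 33 mm from centre, fingertips just above the block
- red_pan (a point): Centre of the red pan, same shape, also lying flush; to be left. All three pans lie side by side, 70 mm apart, spotted ends the same way and away from the robot, in a fixed beech block, 156 mm along the pans by 240 mm across, its flat top 35 mm above the table; a brass strip on it runs past the spotted ends
- yellow_pan (a point): Centre of the yellow pan, same shape, also lying flush; to be left. Each pan's pocket is 44 mm wide, with 3.5 mm free beyond the spotted end and 1.5 mm at the other; walls between pockets 26 mm. The pocket floor is level to 1 mm past the pan's centre, then slopes down 20 degrees under the spotted end, so a pan rocks when pressed there
- tile_top (a point): centre of the upper face of a fixed white ceramic tile, 180 x 150 mm (its x, y), 10 mm thick, lying on the table to the right of the block; z is up
Mind the look-alikes: they are no part of the job. What is shaped like the part that bears blue_pan but black or turquoise is not meant.

How it is judged:
On the way, in this order (a step that is already met when the one before it is completed fails the run):
1. the blue pan is tipped up while still in its pocket (angle between blue_pan's own z axis and vertical above 0.25 rad and distance of blue_pan from where it was at the start of the episode below 0.025 m), for 0.2 s.
2. the blue pan is lifted out of the block (height (world z) of blue_pan above 0.06 m), for 0.1 s.
At the end, for the whole second after the job is handed in: The blue pan lies flat (within 10 degrees) and colour side up on the tile, its centre within 25 mm of the tile's centre, let go and at rest; the red and yellow pans lie level (within 10 degrees) in their pockets, within 15 mm of where they were (horizontal distance between blue_pan and tile_top below 0.025 m and z of blue_pan in the frame of tile_top between 0.003 and 0.01 m and angle between each of blue_pan, red_pan, yellow_pan's own z axis and vertical below 0.17 rad and distance of each of red_pan, yellow_pan from where it was at the start of the episode below 0.015 m); the robot touches nothing.
It also fails if it takes over 51 s, if anything falls off the work surface, if the arm or the gripper's body presses on something with over 40 N, if the wrist force passes 120 N, or if a joint passes its speed limit or range.

## Working session

There is one attempt and no reset: what is moved stays moved. The work goes in short steps, each a Python script; the robot and the scene stay as the last script left them, time stands still between calls to the robot, and variables do not carry over. Pictures are saved under pics/ and viewed, at most 10 in all, crops included, and the job is handed in when it is done.

```bash
mkdir -p pics
cat > h.py <<'E'
import numpy as np, cv2
from scipy.spatial.transform import Rotation as R
from rig import manip
def snap(n,f):
    im=manip.capture(n); cv2.imwrite('pics/'+f,cv2.cvtColor(im,cv2.COLOR_RGB2BGR)); return im
def ray(n,uv,pose=None):
    c=manip.camera_model(n); K=np.array(c['K']); 
    p=cv2.undistortPoints(np.array([[uv]],float),K,np.array([c['k1'],0,0,0,0.]))[0,0]
    d=np.array([p[0],p[1],1.])
    if 'hand_eye' in c:
        p0,rpy=pose; T=np.eye(4); T[:3,:3]=R.from_euler('xyz',rpy).as_matrix(); T[:3,3]=p0
        T=T@np.array(c['hand_eye']); return T[:3,3],T[:3,:3]@d
    A=np.array(c['attitude'])
    M=A if A.shape==(3,3) else R.from_euler('xyz',A).as_matrix()
    return np.array(c['position']),M@d
def onz(n,uv,z,pose=None):
    o,d=ray(n,uv,pose); return o+d*(z-o[2])/d[2]
E
python3 - <<'E'
from h import *
snap('top','top0.png'); snap('scene','scene0.png')
print(manip.sense()); print(manip.camera_model('top')); print(manip.camera_model('wrist'),manip.grasp_offset)
E
```

```text
{'clock': 0.1, 'joint_pos': array([ 1.08848593,  0.42667519,  0.07386391,  1.60655928, -0.03410177,
        1.11078401, -0.06711205]), 'qd': array([ 4.55544575e-04, -7.45514502e-04, -8.85682281e-06, -1.45660393e-03,
        1.78926355e-03, -3.83026547e-04, -5.20064717e-04]), 'joint_efforts': array([ 6.12319680e-03, -9.51515508e+01,  3.77073437e+00, -4.64400029e+01,
        1.96949788e-02,  6.47736801e-03, -5.97618373e-05]), 'position': array([ 0.22036979, -0.63761999,  0.23066994]), 'eef_rot': array([-3.14042961e+00,  8.55202212e-05,  3.32755549e-01]), 'contact_force': array([0.42322284, 0.02455119, 0.31759534]), 'wrist_torque': array([0.00818067, 0.06303516, 0.01484949]), 'finger_force': 0.0, 'gripper_width': 0.08546065191128877}
{'K': array([[465.09296461,   0.        , 287.86584898],
       [  0.        , 465.09296461, 202.25641383],
       [  0.        ,   0.        ,   1.        ]]), 'k1': -0.07490078646423098, 'position': array([0.35313997, 0.00775287, 1.13777549]), 'attitude': array([-3.02629905,  0.00367999, -1.59428331])}
{'K': array([[307.5575166 ,   0.        , 281.70636221],
       [  0.        , 307.5575166 , 212.64043908],
       [  0.        ,   0.        ,   1.        ]]), 'k1': -0.022160165160664626, 'hand_eye': array([[-8.92579619e-04, -9.54263124e-01, -2.98966708e-01,
         7.61574815e-02],
       [ 9.99999598e-01, -8.24695886e-04, -3.53224570e-04,
         2.36677358e-04],
       [ 9.05125671e-05, -2.98966903e-01,  9.54263476e-01,
        -1.43569544e-01],
       [ 0.00000000e+00,  0.00000000e+00,  0.00000000e+00,
         1.00000000e+00]])} -0.0187
```

View pics/top0.png

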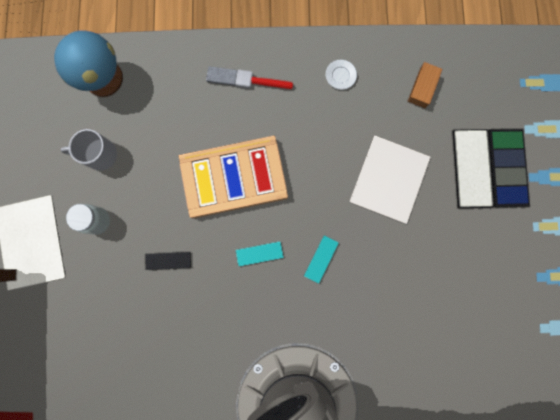

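View pics/scene0.png

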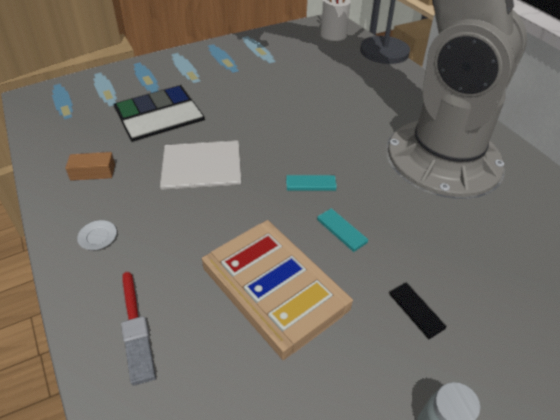

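Top view: the blue pan is at about (232,177) in the beech block, with its spot at (229,156). Yellow is at (204,183) and red at (261,171). The tile is at (390,179).

Possible mix-ups:
- **Bars:** turquoise at (260,254) and (321,259), black at (168,260).
- **Blues:** paintbox dark blue at (511,195), globe at (86,60).
- **Whites:** paper at (30,242), paintbox white at (472,168), dish at (341,75).

I choose the blue one in the block. Next I'll measure it and check with a close crop.

```bash
cat > meas.py <<'E'
from h import *
def blob(m,near):
    n,l,s,c=cv2.connectedComponentsWithStats(m.astype(np.uint8))
    k=[i for i in range(1,n) if s[i,4]>30]
    i=min(k,key=lambda i:np.hypot(*(c[i]-near))); 
    cn=max(cv2.findContours((l==i).astype(np.uint8),cv2.RETR_EXTERNAL,cv2.CHAIN_APPROX_NONE)[0],key=cv2.contourArea)
    return cn[:,0].astype(float)
def rect(cn,n,z,pose=None):
    P=np.array([onz(n,p,z,pose)[:2] for p in cn]); c,s,a=cv2.minAreaRect((P*1000).astype(np.float32))
    b=cv2.boxPoints((c,s,a)); e=[b[1]-b[0],b[2]-b[1]]; e=max(e,key=np.linalg.norm)
    return np.array(c)/1000,np.array(s),np.degrees(np.arctan2(e[1],e[0]))
E
python3 - <<'E'
from meas import *
im=cv2.imread('pics/top0.png'); h=cv2.cvtColor(im,cv2.COLOR_BGR2HSV); H,S,V=cv2.split(h)
for nm,m,near,z in [('blue',(H>108)&(H<130)&(S>150)&(V>80),(232,177),.035),('red',((H<6)|(H>174))&(S>150)&(V>80),(261,171),.035),('yel',(H>20)&(H<32)&(S>150)&(V>120),(204,183),.035),('tile',(S<30)&(V>170),(390,179),.01)]:
    print(nm,rect(blob(m,near),'top',z))
print('spot',onz('top',(229,156),.035))
print(onz('top',(280,400),0.))
cv2.imwrite('pics/crop0.png',cv2.resize(im[125:225,170:300],None,fx=5,fy=5,interpolation=cv2.INTER_CUBIC))
E
```

```text
blue (array([0.54710864, 0.14133769]), array([95.13529205, 26.81383705]), np.float32(10.542026))
red (array([0.56004102, 0.07232431]), array([95.57146454, 26.8113327 ]), np.float32(10.288517))
yel (array([0.5344848 , 0.21013808]), array([95.94979095, 27.43437576]), np.float32(10.238572))
tile (array([ 0.53660748, -0.24379025]), array([150.15759277, 179.84413147]), np.float32(-22.607319))
spot [0.59700674 0.14861919 0.035     ]
[0.01198666 0.03867256 0.        ]
```

View pics/crop0.png

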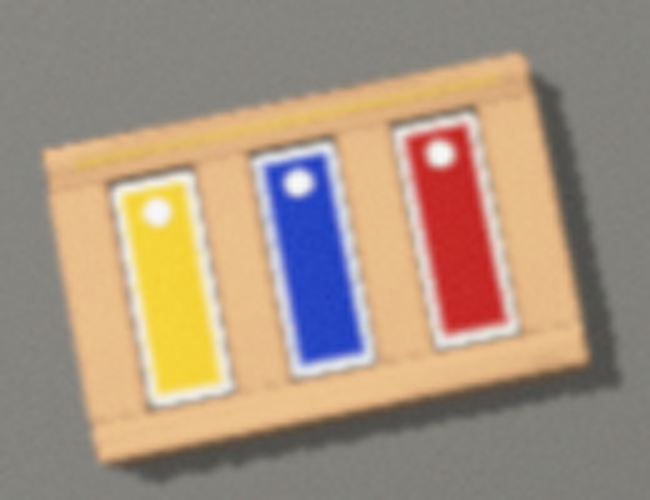

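The crop confirms it: blue is the middle pan, white spot at the far end, axis about 10.4° in world. Next a closer wrist look from above it.

Run:
```python
from meas import *
y=np.radians(10.4)
manip.movep([.547,.141,.2],[np.pi,0,y]); manip.command_gripper(0.0)
s=manip.sense(); im=snap('wrist','w1.png'); pose=(s['position'],s['eef_rot'])
H,S,V=cv2.split(cv2.cvtColor(im,cv2.COLOR_RGB2HSV))
c=rect(blob((H>108)&(H<130)&(S>150)&(V>60),(280,210)),'wrist',.035,pose); print(c,s['clock'],s['joint_pos'])
for yy in np.arange(-1.6,1.7,.4):
  for p in (0,-.35):
    q=manip.inverse_kinematics([.5366,-.2438,.08],(R.from_euler('z',yy)*R.from_euler('y',p)*R.from_euler('x',np.pi)).as_euler('xyz')); print(round(yy,2),p,None if q is None else np.round(q,2))
```

```text
(array([0.54689478, 0.14200903]), array([98.80725098, 30.09212685]), np.float32(9.699882)) 3.8333 [ 0.2295059   0.36401727 -0.7318433   1.85316254  0.28124346  1.03007108
 -2.00577089]
-1.6 0 [ 0.11  0.48  0.26  1.94 -0.18  0.75 -2.69]
-1.6 -0.35 [-0.57  0.66  0.93  2.05 -0.3   0.6  -2.71]
-1.2 0 [ 0.57  0.48 -0.32  1.91  0.21  0.78 -2.64]
-1.2 -0.35 [-0.38  0.48  0.65  2.14  0.03  0.42 -2.61]
-0.8 0 [ 0.63  0.49 -0.4   1.9   0.26  0.79 -2.28]
-0.8 -0.35 [ 0.14  0.36  0.08  2.17  0.49  0.35 -2.61]
-0.4 0 [ 0.68  0.51 -0.47  1.9   0.31  0.81 -1.92]
-0.4 -0.35 [ 0.73  0.39 -0.51  2.17  0.69  0.35 -2.3 ]
-0.0 0 [ 0.74  0.52 -0.53  1.9   0.35  0.82 -1.56]
-0.0 -0.35 [ 0.94  0.43 -0.64  2.13  0.39  0.35 -1.53]
0.4 0 [ 0.78  0.53 -0.6   1.89  0.4   0.83 -1.19]
0.4 -0.35 [ 1.05  0.5  -0.71  2.06  0.13  0.45 -0.84]
0.8 0 [ 0.83  0.55 -0.67  1.89  0.44  0.85 -0.83]
0.8 -0.35 [ 1.12  0.58 -0.79  1.96  0.11  0.63 -0.41]
1.2 0 [ 0.88  0.57 -0.74  1.89  0.5   0.87 -0.47]
1.2 -0.35 [ 1.17  0.69 -0.89  1.85  0.22  0.84 -0.12]
1.6 0 [ 0.95  0.6  -0.83  1.89  0.56  0.9  -0.13]
1.6 -0.35 [ 1.15  0.77 -0.94  1.75  0.32  1.03  0.17]
```

View pics/w1.png

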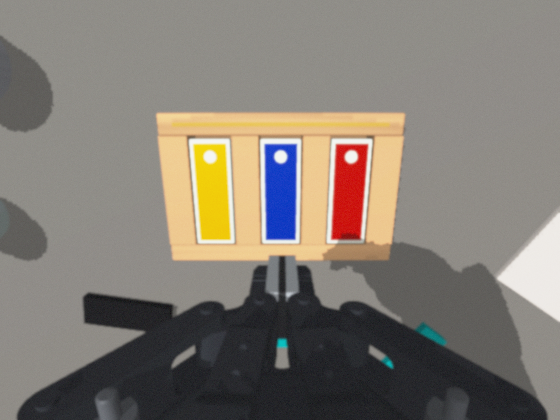

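The wrist view shows the blue pan at (281,190), spot at (281,157). It agrees with the top camera: centre (0.547, 0.142), yaw about 10.2°. Now press.

Run:
```python
from meas import *
y=np.radians(10.2); u=np.array([np.cos(y),np.sin(y)]); c=np.array([.547,.1418]); p=c+.038*u
manip.movep([*p,.055],[np.pi,0,y])
print(manip.servo_line([*p,.023],rate=.04,max_force=25))
s=manip.sense(); print(s['position'],s['contact_force'])
manip.pause(.2)
manip.servo_line([*p,.075],rate=.15)
g=c-.033*u
manip.movep([*g,.16],[np.pi,0,y]); manip.command_gripper(.06)
s=manip.sense(); im=snap('wrist','w2.png'); print(s['clock'])
```

```text
True
[0.58431922 0.14849416 0.02506184] [-3.69460622 -3.1849892  15.75101901]
7.0583
```

View pics/w2.png

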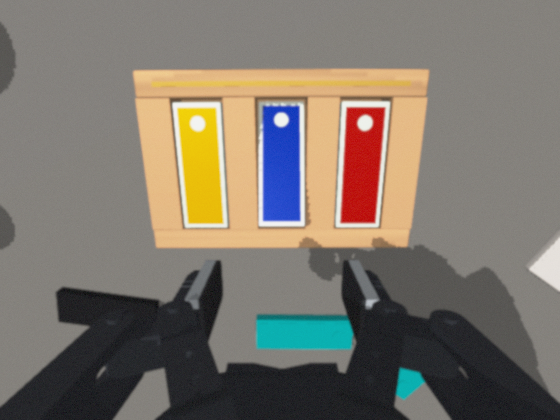

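The wrist picture shows the blue pan's far end (281,103) sunk and shadowed, with a shadow beside the near end (305,205). I'll confirm the tilt in a scene crop.

Run:
```python
from meas import *
im=snap('scene','s2.png'); cv2.imwrite('pics/s2c.png',cv2.resize(im[210:360,190:360,::-1],None,fx=4,fy=4,interpolation=cv2.INTER_CUBIC))
```

```text
(no output)
```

View pics/s2c.png

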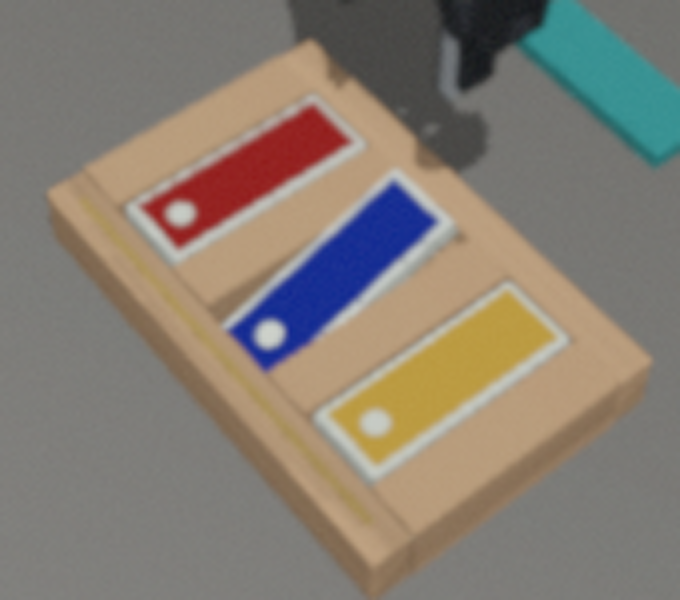

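Tipped: the near end at (415,205) stands clear of the block. Now grip.

Run:
```python
from meas import *
y=np.radians(10.2); u=np.array([np.cos(y),np.sin(y)]); c=np.array([.547,.1418]); g=c-.031*u
manip.command_gripper(.052)
manip.servo_line([*g,.06],rate=.12)
print(manip.servo_line([*g,.022],rate=.03,max_force=6))
s=manip.sense(); z=s['position'][2]; print(s['position'],s['gripper_width'],s['contact_force'])
manip.servo_line([*g,z+.0035],rate=.03)
manip.command_gripper(.03,effort=60)
s=manip.sense(); print(s['gripper_width'],s['finger_force'],s['contact_force'])
manip.servo_line([*g,.2],rate=.1)
s=manip.sense(); print(s['gripper_width'],s['finger_force'],s['clock'])
im=snap('wrist','w3.png'); snap('scene','s3.png')
```

```text
True
[0.51635176 0.13629819 0.0316241 ] 0.05187017250975412 [-2.45820805 -1.36160188 11.93581603]
0.03836013886167898 61.96389198303223 [0.09125083 0.02832639 2.3989272 ]
0.03833367590953251 61.57034397125244 11.625
```

View pics/w3.png

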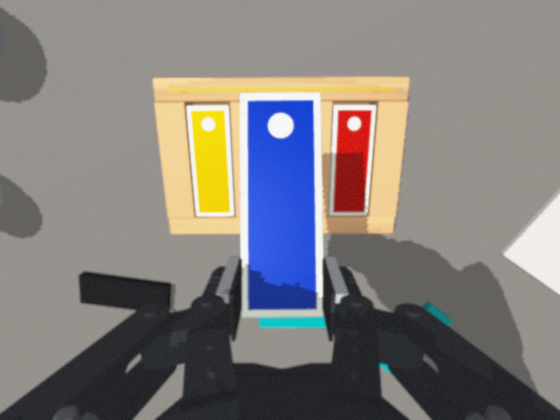

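View pics/s3.png

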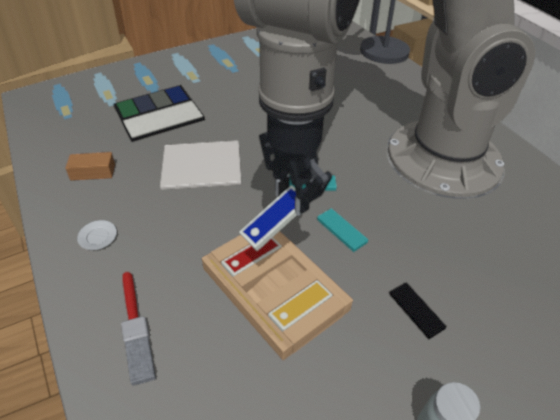

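The pan is held at its raised end, far end at (280,94) and near end at (282,315). Its width is nearly the same at both ends, so it is about 19° to the tool. Its centre is about 32 mm ahead of and 10 mm beyond the TCP in the tool frame. Now carry it, level it and place it.

Run:
```python
from meas import *
M=(R.from_euler('z',.8)*R.from_euler('y',-np.radians(17.5))*R.from_euler('x',np.pi)); e=M.as_euler('xyz')
p=M.apply([.032,0,.010]); t=np.array([.5366,-.2438,0])
f=lambda z: t+[0,0,z]-p
manip.movep(f(.15),e)
manip.servo_line(f(.045),rate=.12); manip.pause(.2)
print(manip.servo_line(f(.008),rate=.03,max_force=4))
s=manip.sense(); print(s['position']+p,s['contact_force'],s['gripper_width'],s['clock'])
manip.command_gripper(.065); 
x=manip.sense()['position']
manip.servo_line(x-.1*M.apply([0,0,1]),rate=.12)
q=manip.sense()['position']; manip.movep([q[0],q[1]-0.0,.26],[np.pi,0,.8])
manip.movep([.45,-.02,.3],[np.pi,0,.4])
im=snap('top','t4.png'); print(manip.sense()['clock'])
H,S,V=cv2.split(cv2.cvtColor(im,cv2.COLOR_RGB2HSV))
try: print(rect(blob((H>108)&(H<130)&(S>150)&(V>80),(390,179)),'top',.022))
except Exception as ex: print(ex)
```

```text
True
[ 0.53645996 -0.24380955  0.01147375] [-0.28661377 -1.2828217   4.51313966] 0.03810001106760038 15.5083
18.65
(array([ 0.53624646, -0.2437457 ]), array([95.48748016, 27.73858643]), np.float32(46.346664))
```

View pics/t4.png

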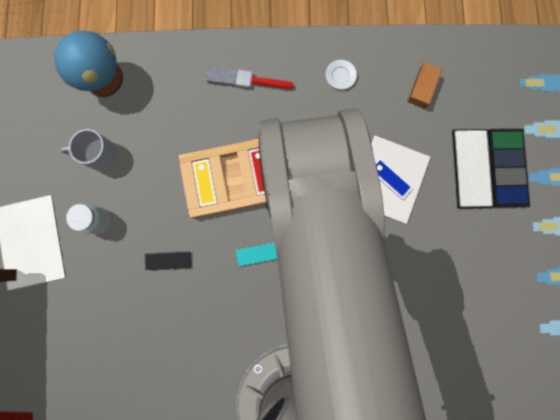

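The blue pan lies flat in the middle of the tile at (393,180), about 1 mm off centre with a full-size outline. Yellow (204,183) and the visible part of red (258,170) are undisturbed, and the arm is clear.

```bash
python3 -c "
from rig import manip
print(manip.close_job())"
```

```text
the job is handed in; nothing more can be done
None
```

I tipped the blue pan, lifted it out and laid it flat, colour side up, about 1 mm from the tile's centre; red and yellow stayed in their pockets, and I handed the job in just after 18.65 s with no verdict returned.

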